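Dip the glaze tank with the collared gauge

ROBOT

A 6-joint arm with a two-finger parallel gripper is mounted at the origin on a cart in front of the work surface, level with it; the furniture and walls round the work are solid. World frame = base frame: x ahead of the robot, y to its left, z up, the work surface at z = 0. Lengths are in mm, angles in rad, forces in N, time in s.
With the tool pointing down it reaches from about 350 to 775 mm from the base axis. Payload 7.3 kg.
Tool frame: the origin (TCP) lies midway between the tips of the shut fingers; the grasp point (between the pads) lies 19 mm behind it; z points along the fingers, y is the line along which they close (so a half turn about z gives the same grasp; the last joint's range is limited). The gripper opens to 92 mm and grips with 3 to 60 N. Pads are 19 mm wide; open, the fingers measure 130 mm over their backs; the gripper's body (75 mm by 190 mm) begins 47 mm behind the grasp point.
Start: joints at [1.152, 0.342, 1.524, -0, 1.275, -0.146], TCP at [141.435, 505.61, 226.741] pointing down, gripper open.
Joint ranges: [-2.53, 2.53], [-0.77, 2.02], [0.04, 2.7], [-1, 4.14], [0.28, 2.66], [-3.11, 3.11]. Speed limits (rad/s): [2.57, 2.57, 3.14, 3.14, 3.14, 3.14].

INTERFACE

Orientations are given as [roll, pitch, yaw] about the fixed x, y, z axes, in that order (R = Rz(yaw) Ry(pitch) Rx(roll)).
In Python, from plant import monitor, optics, workorder gives the robot as it stands. The module is installed in compiled form; this text tells all that it offers.
- The arm moves only by the tool servo_tool, never from a script. Its arguments are lists of equal length, an entry for each row: "linear": the shift along the tool's x, y, z as a fraction of full scale, a list of three; "spin": the turn about the tool's z as a fraction of full scale. In form: {"linear": [[dx, dy, dz], ...], "spin": [spin, ...]}. A call has exactly 8 rows; each row shifts and turns the commanded pose from where the row before left it, along the tool's axes as they then stand; what a row does not reach is not made up. Full scale, the value 1, is 200 mm for a shift and 90 degrees for a turn. A row lasts 1/8 s, in which the tool goes at most 62.5 mm and 10.7 degrees, less where a joint would pass 70% of its speed; a pose out of reach is approached as far as the arm can. A call with a number of a shift or a turn outside -1 to 1 is refused whole. A call with a gripper value outside its range is refused whole. "hand" is the opening, from -1 (shut) to 1 (fully open), set as the call begins (left out, the last holds). The fingers move at their own pace and stop on an object; the grip force is fixed at half the most. Time passes only in rows, so rows that do not move let the fingers close, or fill a call up. It gives the time, the measured TCP pose, the force, the opening and the grip force at its end, in the units of the state.
- monitor.get_obs(): the state, without advancing time (a new reading comes with each control period).
- optics.capture(name): name is "side" or "top"; returns a dict with "frame" (400x640x3 uint8, blue, green, red), "K" (3x3 intrinsics, pixels), "world_to_cam" (4x4, takes a point from world to camera coordinates). Camera axes: x right, y down, z forward; pixel columns grow to the right and rows downward; lengths in mm; the calibration is good to about 2 mm. A picture is of the moment at which its call begins. There is no depth.
- workorder.close_job(): hands the job in; it is judged then, once.
The state is a dict: "time": time; "joint_positions": joint angles; "dq": joint speeds; "tau": joint torques, N m; "tool_pos": TCP position; "tcp_rot": TCP orientation; "contact_force": force on the tool from outside, world axes, zero at the start; "moment": the same for the moment, N m; "grip_width": finger opening in mm; "finger_force": force on a finger pad.
Only numpy, scipy, OpenCV 4.12 (cv2) and the standard library are available. Lean on these libraries where they do the work, as an engineer would, in place of code of your own. Each camera call takes 0.05 s, during which the arm holds its last target. There are 200 camera calls.

TASK

Lift the lid of the nearer wooden case (the one with the brass pull tab) open until it rests back on its stop and leave it open, then take out the gauge rod and push it tip first down the tank's sloping dip tube until its collar stops on the mouth. Draw it right out again and hold it level with its tip over the saucer, about 15 cm above the table, ready to be read. Finish while still holding it there, still, without disturbing the saucer, the two jars or the cone stand.

Things in the scene. Friction and masses are not known exactly. Their poses are not given: they have to be found in the camera images.
- gauge_case: Fixed wooden case, nearest the robot, 150 (x) x 246 (y) mm, walls 6 mm thick, 56 mm high. Origin: centre of underside. Lid tab at its -x front, hinges along +x. Inner floor 6 mm up. The gauge lies along the case's y, tip toward its -y, on two cradles (50 mm wide in x, 39 mm high; 14 mm long at case y = -75 mm, 12 mm long at y = +92 mm).
- case_lid (a joint): Lid angle: 0 closed, 1.9 rad fully open, lying back on its stop. The lid (160 g, 8 mm thick) swings freely: below about 1.55 rad it falls shut, beyond that it falls open by itself.
- lid_hinge (a point): Hinge axis of the lid at mid-length, 56.5 mm above the table; fixed to the case, its axes are the case's. The axis runs along the case's y.
- lid_tab (a point): Grip point of the lid's brass pull tab: 18 mm wide (case's y), 12 mm thick, sticking out 44 mm from the middle of the lid's front edge. Point: 28 mm out from that edge, 182 mm from the hinge axis; 60 mm above the table when shut. Its x axis lies along the lid toward the hinge. Pinched at its sides from above, the tab turns between the pads as the lid swings.
- gauge: Gauge rod, about 180 g. Origin on its axis at the collar's stop face (tip side); x axis along the rod to the tip. Round steel shaft 12 mm diameter, 110 mm long, last 8 mm tapered to 5 mm; collar 38 mm diameter, 6 mm thick behind the origin; black handle 16 x 16 mm square, from 6 to 100 mm behind the origin. In the case its axis is 33 mm above the table, a flat of the handle up.
- gauge_tip (a point): End of the gauge's tip, 110 mm ahead of the origin along the gauge's x.
- gauge_grip (a point): Place to grip the handle: on the axis, 45 mm behind the origin (gauge x = -45 mm).
- tank: Small metal tank, fixed. Origin on the table straight below the centre of the dip tube's mouth. From there the box reaches from y = -100 to y = -250 mm (tank's own axes), 130 mm wide in x, 120 mm high, with a black knob on top up to 142 mm.
- dip_tube: Dip tube of the tank, fixed to it. Origin: centre of its mouth, 140 mm above the table. Its z axis runs along the bore outward, to the tank's +y and up, 35 degrees above level. Rim 42 mm outer and 30 mm inner diameter, funnel narrowing within 20 mm to a bore of 19 mm; the bore is clear for more than 115 mm, so the collar stops on the rim.
- saucer: Loose white saucer, 141 mm diameter, 13 mm high. Origin: centre of its underside.
- jar_a: Glaze jar with black lid, 69 mm diameter, 85 mm high, bystander. Origin: centre of underside.
- jar_b: Smaller glaze jar with pale lid, 57 mm diameter, 68 mm high, bystander. Origin: centre of underside.
- cones: Clay stand with three upright firing cones, 28 x 92 x 63 mm, bystander. Origin: centre of underside.

How it is judged:
By the outcome, as a careful person would: the job done as asked, in the order asked, and still so for the second after the job is handed in, while the arm keeps its last pose, push and grip.
It also fails if it takes over 61 s, if anything falls off the work surface, if the arm or the gripper's body presses on something with over 40 N, if the wrist force passes 120 N, or if a joint passes its speed limit or range.

## Working session

There is one attempt and no reset: what is moved stays moved. The work goes in short steps, Python scripts to look and compute and a tool call to move; the robot and the scene stay as the last step left them, time stands still between calls to the robot, and variables do not carry over. Pictures are saved under pics/ and viewed, at most 10 in all, crops included, and the job is handed in when it is done.

Besides the shell and the picture viewer there is one more tool, called after "Request:" as name(argument=value, ...) on one line, values as JSON. servo_tool: Moves the arm, as the interface text tells. Shift numbers are shares of 200 mm and turn numbers shares of 90 degrees, none past 1 either way. Its arguments: {"type":"object","properties":{"linear":{"type":"array","items":{"type":"array","items":{"type":"number","minimum":-1,"maximum":1}}},"spin":{"type":"array","items":{"type":"number","minimum":-1,"maximum":1}},"hand":{"type":"number"}},"required":["linear","spin"]}

```bash
mkdir -p pics; python3 - <<'E'
from plant import monitor, optics
import cv2, numpy as np
o=monitor.get_obs(); print(o)
for n in("top","side"):
    c=optics.capture(n); cv2.imwrite(f"pics/{n}0.png",c["frame"]); print(n,c["K"].tolist(),np.round(c["world_to_cam"],4).tolist())
    np.savez(f"{n}_cal.npz",K=c["K"],T=c["world_to_cam"])
E
```

```text
{'time': 0.0, 'joint_positions': array([ 1.15198840e+00,  3.42743527e-01,  1.52503421e+00, -1.69005000e-05,
        1.27545182e+00, -1.46025153e-01]), 'dq': array([ 4.49693560e-06, -6.39070026e-04, -2.82285283e-04, -2.45221121e-04,
       -7.08555955e-04,  7.18945880e-05]), 'tau': array([-6.34456046e-04, -4.31243348e+01, -2.44221210e+01,  7.17738457e-02,
        5.60353138e-02, -1.25229153e-04]), 'tool_pos': array([141.25977362, 505.18924963, 226.02819708]), 'tcp_rot': array([-3.13997082e+00, -2.22192269e-04,  2.86881464e+00]), 'contact_force': array([-0.34025203, -0.06495105, -1.26291019]), 'moment': array([-0.02084412, -0.03041267,  0.05492166]), 'finger_force': 0.0, 'grip_width': 91.89397409979577}
top [[387.5308881038922, 0.0, 321.04078650127417], [0.0, 387.5308881038922, 193.83760457672403], [0.0, 0.0, 1.0]] [[-0.0289, -0.9995, 0.0104, -24.1904], [-0.9961, 0.0279, -0.0836, 549.8488], [0.0832, -0.0127, -0.9964, 1092.6169], [0.0, 0.0, 0.0, 1.0]]
side [[440.566735871763, 0.0, 316.99400753808277], [0.0, 440.566735871763, 195.23996178373582], [0.0, 0.0, 1.0]] [[0.9823, -0.1866, -0.0144, -518.5356], [-0.1124, -0.5265, -0.8427, 142.8386], [0.1497, 0.8294, -0.5381, 1220.3878], [0.0, 0.0, 0.0, 1.0]]
```

View pics/top0.png

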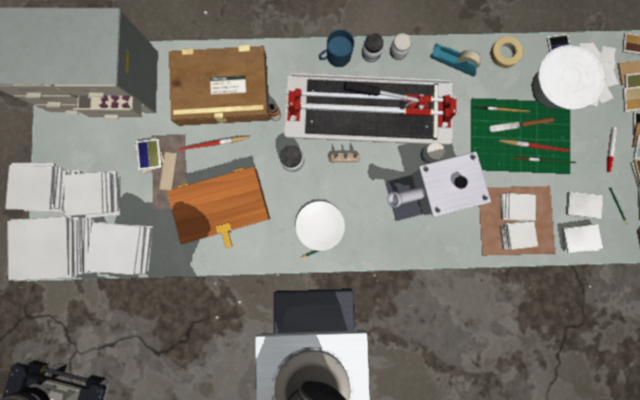

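View pics/side0.png

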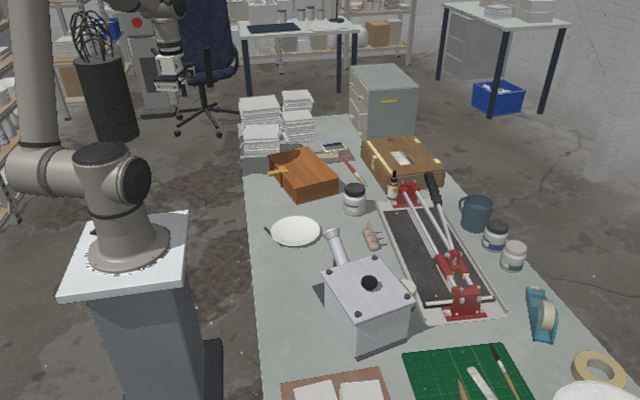

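Top view: the case is at about (218,205) with its tab at (226,235), the saucer at (320,225), the tube mouth near (393,199) and the tank box at (453,184). Jar A is at (290,157), the cones at (344,155) and jar B at (432,152). I'll enlarge the key areas next.

```bash
python3 - <<'E'
import cv2, numpy as np
out=np.zeros((600,800,3),np.uint8)
P=[("top",155,160,0,0),("top",375,145,400,0),("side",255,140,0,300),("side",310,220,400,300)]
for n,u,v,x,y in P:
    im=cv2.imread(f"pics/{n}0.png"); s=4 if (u,v)==(255,140) else 3
    w,h=400//s,300//s
    if (u,v)==(310,220): w,h=133,100
    c=cv2.resize(im[v:v+h,u:u+w],None,fx=s,fy=s,interpolation=cv2.INTER_CUBIC)
    for k in range(0,w,10):
        cv2.line(c,(k*s,0),(k*s,8 if (u+k)%50 else 20),(0,255,255),1)
    for k in range(0,h,10):
        cv2.line(c,(0,k*s),(8 if (v+k)%50 else 20,k*s),(0,255,255),1)
    out[y:y+c.shape[0],x:x+c.shape[1]]=c[:300,:400]
cv2.imwrite("pics/z.png",out)
E
```

```text
(no output)
```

View pics/z.png

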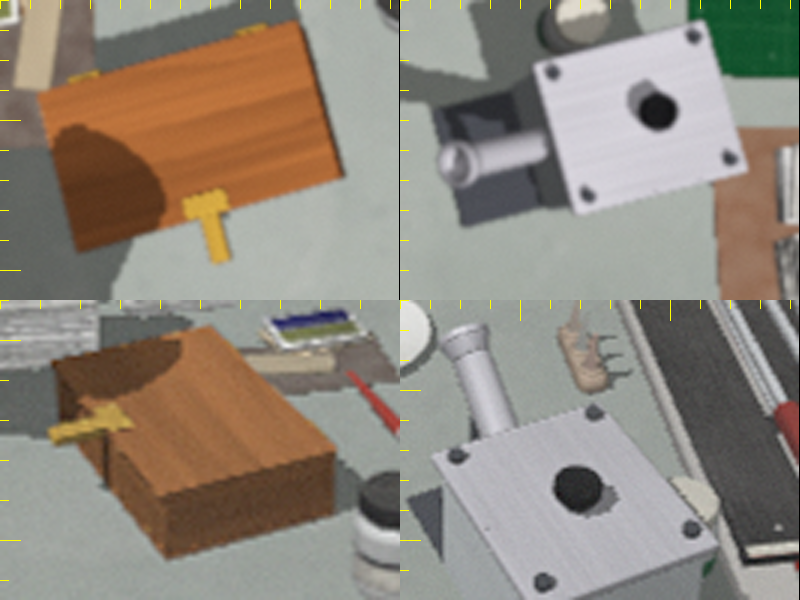

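Pixels read from the crops:
- **Lid corners, top:** (168.3,191), (254.3,166.7), (269.3,219.3), (181,243.7). The tab end is at (229,247.3).
- **Tank top corners, top:** (420,165.7), (477,151.7), (490.7,201.7), (434,216). The mouth is at (394.7,199) and the knob at (461,181.7).

Side-view points were read the same way.

```bash
cat > h.py <<'E'
import numpy as np, cv2
from scipy.spatial.transform import Rotation as R
from scipy.optimize import least_squares
C={n:np.load(f"{n}_cal.npz") for n in("top","side")}
def proj(n,p):
    p=np.atleast_2d(p); T=C[n]["T"]; q=p@T[:3,:3].T+T[:3,3]; q=q@C[n]["K"].T; return q[:,:2]/q[:,2:]
def back(n,uv,z):
    T=C[n]["T"];d=np.linalg.inv(C[n]["K"])@np.array([*uv,1.]);d=T[:3,:3].T@d;o=-T[:3,:3].T@T[:3,3]
    return o+d*(z-o[2])/d[2]
def pl(p,L):
    c,s=np.cos(p[2]),np.sin(p[2]); L=np.array(L,float); return np.c_[p[0]+c*L[:,0]-s*L[:,1],p[1]+s*L[:,0]+c*L[:,1],L[:,2]]
E
python3 - <<'E'
from h import *
# case: lid corners, order hinge+y, hinge-y, front-y, front+y ; tab end
top=[(168.3,191),(254.3,166.7),(269.3,219.3),(181,243.7),(229,247.3)]
sid=[(307.5,146.25),(338.75,178.25),(295.5,189.25),(268.75,155.5),(267.5,173.75)]
def L(W,b,f): return [(b,W,64.5),(b,-W,64.5),(f,-W,64.5),(f,W,64.5),(f-44,0,63)]
def f(p,wt=1,ws=1):
    P=pl(p[:3],L(*p[3:])); return np.r_[wt*(proj("top",P)-top).ravel(),ws*(proj("side",P)-sid).ravel()]
for w in((1,1),(1,.01),(.01,1)):
    r=least_squares(f,[470,240,.2,123,75,-79],args=w); print("case",np.round(r.x,3),np.round(r.fun,1) if w==(1,1) else '')
t=[(420,165.7),(477,151.7),(490.7,201.7),(434,216),(394.7,199),(461,181.7)]
s=[(375.3,256),(415.7,301.7),(320.7,271.7),(332,232)]
def g(p,wt=1,ws=1):
    P=pl(p,[(65,-100,120),(65,-250,120),(-65,-250,120),(-65,-100,120),(0,0,140),(0,-175,142)])
    return np.r_[wt*(proj("top",P)-t).ravel(),ws*(proj("side",P[[0,1,3,4]])-s).ravel()]
for w in((1,1),(1,.01),(.01,1)):
    r=least_squares(g,[450,-180,.2],args=w); print("tank",np.round(r.x,3),np.round(r.fun,1) if w==(1,1) else '')
for n in("top","side"):
    im=cv2.imread(f"pics/{n}0.png"); h=cv2.cvtColor(im,cv2.COLOR_BGR2HSV)
    m=((h[...,2]>205)&(h[...,1]<25)).astype(np.uint8)
    k,l,st,ce=cv2.connectedComponentsWithStats(m); 
    i=l[225,320] if n=="top" else l[232,296]; print(n,st[i],ce[i],back(n,(st[i][0]+st[i][2]/2,st[i][1]+st[i][3]/2),13))
print(back("top",(320,225),13),back("side",(296,232),13))
for nm,uv,z in(("jarA",(290,155),85),("jarB",(433,151),68),("cones",(344,155),40)): print(nm,back("top",uv,z))
E
```

```text
case [ 1.228498e+03  4.197990e+02  2.440000e-01  1.240710e+02 -6.518080e+02
 -8.022690e+02] [-0.2 -0.3  0.8  0.2 -0.2 -0.3  0.3 -0.2  0.5 -0.5 -0.2 -0.  -0.  -0.9
 -0.7 -0.9 -1.  -0.7  0.2  0. ]
case [ 2.469129e+03  7.325390e+02  2.450000e-01  1.237710e+02 -1.931202e+03
 -2.082447e+03] 
case [ 1.18114e+03  3.99359e+02  2.37000e-01  1.25041e+02 -6.02404e+02
 -7.50980e+02] 
tank [ 5.20546e+02 -2.25899e+02  2.18000e-01] [ 2.5  0.9 -0.4  1.4 -0.5 -1.4  1.6 -1.8 -0.7  0.  -1.7  0.8  0.6  0.
 -2.  -0.5  2.3  0.6 -1.  -0.5]
tank [ 5.20664e+02 -2.25554e+02  2.17000e-01] 
tank [ 5.20211e+02 -2.26635e+02  2.20000e-01] 
top [ 296  202   49   49 1866] [319.67470525 225.72829582] [455.30700527 -35.66863132  13.        ]
side [271 216  49  26 880] [297.08068182 228.00227273] [459.82450473 -30.57549159  13.        ]
[459.66041233 -34.3503936   13.        ] [459.15113129 -44.80175812  13.        ]
jarA [652.88578988  42.88701282  85.        ]
jarB [ 656.61172075 -355.80985978   68.        ]
cones [ 657.15662264 -108.50873768   40.        ]
```

```bash
cat > plan.py <<'E'
# usage: plan.py [-m] "x y z phideg n" ... ; pose = TCP, phi = heading of tool y; state in cmd.txt (-m resync to measured)
import sys,numpy as np,os,json
a=sys.argv[1:]
if a[0]=="-m" :
    from plant import monitor
    o=monitor.get_obs(); cur=np.r_[o["tool_pos"],np.degrees(o["tcp_rot"][2])-90]; a=a[1:]
else: cur=np.loadtxt("cmd.txt")
rows=[];sp=[]
for w in a:
    *t,n=map(float,w.split()); t=np.array(t); n=int(n)
    t[3]=cur[3]+(t[3]-cur[3]+180)%360-180; s=cur.copy()
    for k in range(1,n+1):
        d=s+(t-s)*k/n; ph=np.radians(cur[3])
        ty=np.array([np.cos(ph),np.sin(ph),0]); tx=np.array([-ty[1],ty[0],0])
        e=d[:3]-cur[:3]; r=np.round(np.array([tx@e,ty@e,-e[2]])/200,3); q=round(-(d[3]-cur[3])/90,3)
        cur[:3]+=200*(r[0]*tx+r[1]*ty-np.array([0,0,r[2]])); cur[3]-=90*q
        rows.append((r+0.).tolist()); sp.append(q+0.)
        if np.linalg.norm(r)*200>62 or abs(q)*90>10.7: print("FAST",len(rows))
while len(rows)%8: rows.append([0,0,0]);sp.append(0)
np.savetxt("cmd.txt",cur)
for i in range(0,len(rows),8): print(json.dumps({"linear":rows[i:i+8],"spin":sp[i:i+8]}))
E
echo 141.435 505.61 226.741 74.37 > cmd.txt
python3 plan.py "423 219 150 104 8" "423 219 41 104 3"
```

```text
{"linear": [[-0.218, -0.125, 0.048], [-0.209, -0.139, 0.048], [-0.2, -0.152, 0.048], [-0.189, -0.165, 0.048], [-0.179, -0.176, 0.048], [-0.167, -0.188, 0.048], [-0.154, -0.198, 0.048], [-0.141, -0.208, 0.048]], "spin": [-0.041, -0.041, -0.041, -0.042, -0.041, -0.041, -0.041, -0.041]}
{"linear": [[0.0, 0.0, 0.182], [0.0, 0.0, 0.181], [0.0, 0.0, 0.182], [0, 0, 0], [0, 0, 0], [0, 0, 0], [0, 0, 0], [0, 0, 0]], "spin": [0.0, 0.0, 0.0, 0, 0, 0, 0, 0]}
```

Request:
servo_tool(linear=[[-0.218,-0.125,0.048],[-0.209,-0.139,0.048],[-0.2,-0.152,0.048],[-0.189,-0.165,0.048],[-0.179,-0.176,0.048],[-0.167,-0.188,0.048],[-0.154,-0.198,0.048],[-0.141,-0.208,0.048]], spin=[-0.041,-0.041,-0.041,-0.042,-0.041,-0.041,-0.041,-0.041])

```text
time: 1.1
tool_pos: [423.9, 217.6, 149.4]
tcp_rot: [3.141, -0.0, -2.896]
contact_force: [1.2, 0.7, 0.1]
grip_width: 91.8
finger_force: 0.0
```

Tracking is good, so I'll descend over the tab.

Request:
servo_tool(linear=[[0.0,0.0,0.182],[0.0,0.0,0.181],[0.0,0.0,0.182],[0,0,0],[0,0,0],[0,0,0],[0,0,0],[0,0,0]], spin=[0,0,0,0,0,0,0,0])

```text
time: 2.1
tool_pos: [423.3, 219.1, 41.5]
tcp_rot: [3.141, 0.001, -2.898]
contact_force: [0.4, -0.6, 0.3]
grip_width: 91.7
finger_force: 0.0
```

Request:
servo_tool(linear=[[0,0,0],[0,0,0],[0,0,0],[0,0,0],[0,0,0],[0,0,0],[0,0,0],[0,0,0]], spin=[0,0,0,0,0,0,0,0], hand=-1)

```text
time: 3.1
tool_pos: [422.3, 221.8, 41.0]
tcp_rot: [3.136, 0.001, -2.9]
contact_force: [-5.3, 17.7, -0.9]
grip_width: 17.9
finger_force: 30.0
```

```bash
python3 - <<'E'
import subprocess,numpy as np
t=np.array([423,219.]);c=np.radians(14);ux=np.array([np.cos(c),np.sin(c)]);H=t+182*ux
print(H)
th0=np.arcsin(3.5/182);w=[]
for th in np.linspace(th0,1.72,24+1)[1:]:
    p=H-182*np.cos(th)*ux; w.append(f"{p[0]:.1f} {p[1]:.1f} {56.5+182*np.sin(th)-19:.1f} 104 1")
print(subprocess.run(["python3","plan.py",*w],capture_output=True,text=True).stdout)
E
```

```text
[599.59382218 263.029785  ]
{"linear": [[-0.004, 0.0, -0.065], [-0.008, 0.0, -0.064], [-0.012, 0.0, -0.063], [-0.017, 0.0, -0.062], [-0.022, 0.0, -0.061], [-0.026, 0.0, -0.059], [-0.029, 0.0, -0.057], [-0.034, 0.0, -0.055]], "spin": [0.0, 0.0, 0.0, 0.0, 0.0, 0.0, 0.0, 0.0]}
{"linear": [[-0.038, 0.0, -0.053], [-0.041, 0.0, -0.049], [-0.044, 0.0, -0.047], [-0.048, 0.0, -0.043], [-0.051, 0.0, -0.04], [-0.053, 0.0, -0.036], [-0.056, 0.0, -0.032], [-0.058, 0.0, -0.029]], "spin": [0.0, 0.0, 0.0, 0.0, 0.0, 0.0, 0.0, 0.0]}
{"linear": [[-0.06, 0.0, -0.024], [-0.061, 0.0, -0.019], [-0.062, 0.001, -0.016], [-0.064, -0.001, -0.011], [-0.064, 0.0, -0.006], [-0.065, 0.001, -0.002], [-0.064, 0.0, 0.003], [-0.064, 0.0, 0.007]], "spin": [0.0, 0.0, 0.0, 0.0, 0.0, 0.0, 0.0, 0.0]}
```

Request:
servo_tool(linear=[[-0.004,0.015,-0.065],[-0.008,0.0,-0.064],[-0.012,0.0,-0.063],[-0.017,0.0,-0.062],[-0.022,0.0,-0.061],[-0.026,0.0,-0.059],[-0.029,0.0,-0.057],[-0.034,0.0,-0.055]], spin=[0,0,0,0,0,0,0,0])

```text
time: 4.1
tool_pos: [452.0, 229.6, 138.7]
tcp_rot: [3.141, -0.0, -2.898]
contact_force: [2.9, 5.8, -5.7]
grip_width: 17.9
finger_force: 30.0
```

Request:
servo_tool(linear=[[-0.038,0.0,-0.053],[-0.041,0.0,-0.049],[-0.044,0.0,-0.047],[-0.048,0.0,-0.043],[-0.051,0.0,-0.04],[-0.053,0.0,-0.036],[-0.056,0.0,-0.032],[-0.058,0.0,-0.029]], spin=[0,0,0,0,0,0,0,0])

```text
time: 5.1
tool_pos: [526.3, 248.6, 203.7]
tcp_rot: [3.14, -0.004, -2.897]
contact_force: [-1.6, 6.2, -6.0]
grip_width: 17.3
finger_force: 30.0
```

Request:
servo_tool(linear=[[-0.06,0.0,-0.024],[-0.061,0.0,-0.019],[-0.062,0.0,-0.016],[-0.064,0.0,-0.011],[-0.064,0.0,-0.006],[-0.065,0.0,-0.002],[-0.064,0.0,0.003],[-0.064,0.0,0.007]], spin=[0,0,0,0,0,0,0,0])

```text
time: 6.1
tool_pos: [624.3, 273.7, 218.2]
tcp_rot: [3.14, -0.002, -2.897]
contact_force: [-4.0, 7.0, 1.7]
grip_width: 17.7
finger_force: 30.0
```

Request:
servo_tool(linear=[[0,0,0],[0,0,0],[0,0,0],[0,0,0],[0,0,-0.15],[0,0,-0.25],[0,0,-0.1],[0,0,0]], spin=[0,0,0,0,0,0,0,0], hand=1)

```text
time: 7.1
tool_pos: [625.6, 272.4, 319.6]
tcp_rot: [3.141, 0.004, -2.898]
contact_force: [0.4, 0.2, -0.4]
grip_width: 90.3
finger_force: 0.0
```

```bash
python3 plan.py -m "440 235 318 90 4" "430 200 300 14 8"
```

```text
{"linear": [[0.236, 0.011, 0.002], [0.237, -0.004, 0.002], [0.236, -0.019, 0.002], [0.234, -0.032, 0.002], [0.006, -0.022, 0.011], [0.003, -0.023, 0.011], [-0.001, -0.022, 0.012], [-0.005, -0.022, 0.011]], "spin": [0.039, 0.039, 0.038, 0.039, 0.106, 0.105, 0.106, 0.105]}
{"linear": [[-0.009, -0.022, 0.011], [-0.011, -0.019, 0.011], [-0.015, -0.017, 0.012], [-0.018, -0.015, 0.011], [0, 0, 0], [0, 0, 0], [0, 0, 0], [0, 0, 0]], "spin": [0.106, 0.106, 0.105, 0.106, 0, 0, 0, 0]}
```

```bash
python3 plan.py -m "440 110 318 85 5" "430 60 300 14 7"
```

```text
{"linear": [[0.219, -0.113, 0.002], [0.212, -0.127, 0.001], [0.202, -0.14, 0.002], [0.193, -0.155, 0.001], [0.182, -0.166, 0.002], [0.004, -0.036, 0.013], [-0.003, -0.037, 0.013], [-0.008, -0.035, 0.013]], "spin": [0.042, 0.042, 0.043, 0.042, 0.042, 0.113, 0.112, 0.113]}
{"linear": [[-0.015, -0.033, 0.012], [-0.021, -0.03, 0.013], [-0.025, -0.026, 0.013], [-0.03, -0.021, 0.013], [0, 0, 0], [0, 0, 0], [0, 0, 0], [0, 0, 0]], "spin": [0.113, 0.112, 0.113, 0.113, 0, 0, 0, 0]}
```

Request:
servo_tool(linear=[[0.219,-0.113,0.002],[0.212,-0.127,0.001],[0.202,-0.14,0.002],[0.193,-0.155,0.001],[0.182,-0.166,0.002],[0.004,-0.036,0.013],[-0.003,-0.037,0.013],[-0.008,-0.035,0.013]], spin=[0.042,0.042,0.043,0.042,0.042,0.113,0.112,0.113])

```text
time: 8.1
tool_pos: [434.2, 88.1, 306.6]
tcp_rot: [-3.14, -0.002, 2.517]
contact_force: [0.2, -0.0, -0.5]
grip_width: 91.6
finger_force: 0.0
```

Request:
servo_tool(linear=[[-0.015,-0.033,0.012],[-0.021,-0.03,0.013],[-0.025,-0.026,0.013],[-0.03,-0.021,0.013],[0,0,0],[0,0,0],[0,0,0],[0,0,0]], spin=[0.113,0.112,0.113,0.113,0,0,0,0])

```text
time: 9.1
tool_pos: [429.6, 60.1, 297.9]
tcp_rot: [3.142, -0.0, 1.816]
contact_force: [-0.1, -0.7, 0.4]
grip_width: 91.9
finger_force: 0.0
```

```bash
python3 - <<'E'
import cv2, numpy as np
from plant import monitor,optics
out=np.zeros((600,800,3),np.uint8)
for n,u,v,x,y,s in [("top",150,140,0,0,4),("side",250,110,0,300,4)]:
    im=optics.capture(n)["frame"]; cv2.imwrite(f"pics/{n}1.png",im)
    w,h=150,75
    if n=="top": v=165
    if n=="side": v=130
    c=cv2.resize(im[v:v+h,u:u+w],None,fx=4,fy=4,interpolation=cv2.INTER_CUBIC)
    for k in range(0,w,10): cv2.line(c,(k*s,0),(k*s,8 if (u+k)%50 else 20),(0,255,255),1)
    for k in range(0,h,5): cv2.line(c,(0,k*s),(8 if (v+k)%50 else 20,k*s),(0,255,255),1)
    out[y:y+300,:600]=c
    out[y:y+200,600:]=cv2.resize(im,(320,200))[:,:200]
cv2.imwrite("pics/z1.png",out); print(monitor.get_obs()["tool_pos"],monitor.get_obs()["joint_positions"])
E
```

```text
[429.63279518  60.03336283 297.91794317] [-3.82821225e-02  1.19906187e-01  1.61929375e+00  1.04014470e-04
  1.40228903e+00 -2.83008973e-01]
```

View pics/z1.png

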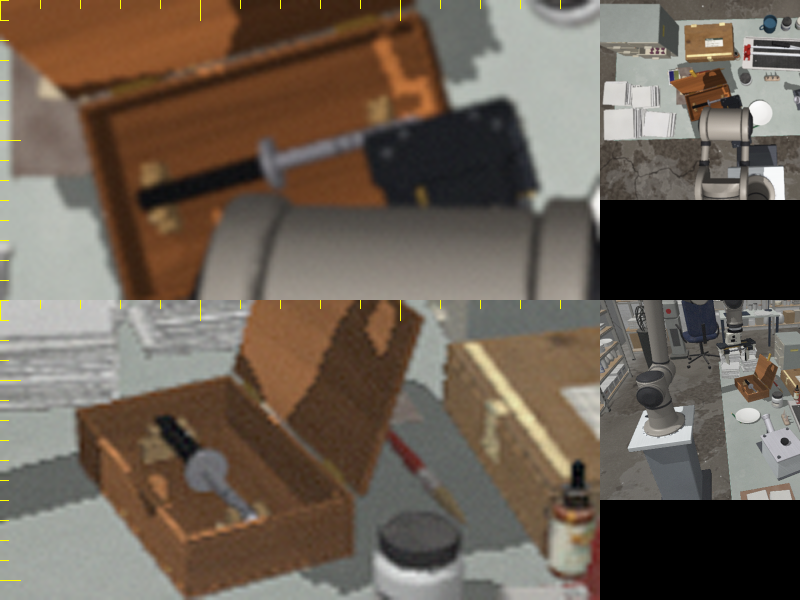

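The lid is lying open. Top view: the gauge handle end is at (185,214) and the collar at (217.3,205.5). Side view: the handle end is at (290.8,160), the collar at (301.8,172.5) and the tip at about (313.8,184.5).

```bash
python3 - <<'E'
from h import *
print(back("top",(185,214),37),back("top",(217.3,205.5),33))
for p in((290.75,160),(301.75,172.5),(313.75,184.5)): print(back("side",p,33))
# fit gauge x,y,heading
t=np.array([(185,214),(217.3,205.5)]); s=np.array([(290.75,160),(301.75,172.5),(313.75,184.5)])
def f(p,a,b):
    P=pl(p,[(-100,0,37),(-3,0,33),(110,0,33)]); return np.r_[a*(proj("top",P[:2])-t).ravel(),b*(proj("side",P)-s).ravel()]
for a,b in((1,1),(1,.01),(.01,1)):
    r=least_squares(f,[520,240,-1.33],args=(a,b)); p=r.x; g=pl(p,[(-45,0,33)])[0]; print(np.round(p,3),np.round(g,1),np.round(r.fun,1))
E
```

```text
[501.488754   345.58763774  37.        ] [523.16139031 255.62731117  33.        ]
[499.77450625 350.00690068  33.        ]
[523.87193827 252.82742311  33.        ]
[549.43100715 167.13376653  33.        ]
[523.551 252.234  -1.338] [513.2 296.   33. ] [-1.4  0.4  0.2  0.1  0.2 -1.  -0.4 -0.3  1.1  3.5]
[524.349 250.51   -1.335] [513.9 294.3  33. ] [-0.8  0.2  0.8 -0.2  0.  -0.  -0.  -0.   0.   0. ]
[523.543 258.649  -1.336] [513.1 302.4  33. ] [-0.   0.  -0.   0.  -0.1 -1.8 -0.7 -1.2  0.8  2.5]
```

```bash
python3 - <<'E'
from h import *
for z in(364,400,440,480,560):
    d=np.array([429.6,60.]); ty=np.array([np.cos(np.radians(14)),np.sin(np.radians(14))]); tx=np.array([-ty[1],ty[0]])
    print(z,[np.round([(back("top",u,z)[:2]-d)@tx,(back("top",u,z)[:2]-d)@ty],0).tolist() for u in((241.5,198),(277,189.5),(285,211))])
im=cv2.imread("pics/side1.png"); c=proj("side",[[430,60,360]])[0]; print(c)
x,y=c.astype(int); v=im[max(0,y-110):y+60,max(0,x-100):x+100]; cv2.imwrite("pics/grip.png",cv2.resize(v,None,fx=3,fy=3))
E
```

```text
364 [[40.0, 100.0], [-32.0, 97.0], [-36.0, 51.0]]
400 [[34.0, 95.0], [-35.0, 93.0], [-39.0, 49.0]]
440 [[27.0, 90.0], [-38.0, 88.0], [-42.0, 47.0]]
480 [[21.0, 85.0], [-41.0, 83.0], [-44.0, 44.0]]
560 [[7.0, 76.0], [-47.0, 74.0], [-50.0, 40.0]]
[273.54242816 102.37986753]
```

View pics/grip.png

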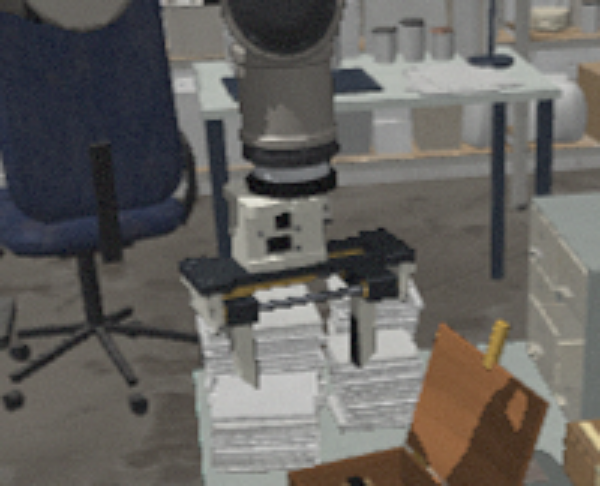

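Side view: the gripper's body plate spans ±95 mm along its closing axis, so a full-depth grip would hit the open lid. I'll take a shallow grip, offset away from the lid, and regrip once the rod is in the tube.

```bash
python3 plan.py -m "507.2 295.5 150 13.6 8" "507.2 295.5 60 13.6 4" "507.2 295.5 45 13.6 4" "507.2 295.5 31 13.6 5"
```

```text
{"linear": [[0.131, 0.083, 0.092], [0.131, 0.082, 0.093], [0.131, 0.083, 0.092], [0.132, 0.082, 0.093], [0.131, 0.082, 0.092], [0.131, 0.082, 0.093], [0.132, 0.082, 0.092], [0.131, 0.082, 0.093]], "spin": [0.001, 0.0, 0.001, 0.0, 0.001, 0.001, 0.0, 0.001]}
{"linear": [[0.0, 0.0, 0.112], [0.0, 0.0, 0.113], [0.0, 0.0, 0.112], [0.0, 0.0, 0.113], [0.0, 0.0, 0.019], [0.0, 0.0, 0.018], [0.0, 0.0, 0.019], [0.0, 0.0, 0.019]], "spin": [0.0, 0.0, 0.0, 0.0, 0.0, 0.0, 0.0, 0.0]}
{"linear": [[0.0, 0.0, 0.014], [0.0, 0.0, 0.014], [0.0, 0.0, 0.014], [0.0, 0.0, 0.014], [0.0, 0.0, 0.014], [0, 0, 0], [0, 0, 0], [0, 0, 0]], "spin": [0.0, 0.0, 0.0, 0.0, 0.0, 0, 0, 0]}
```

Request:
servo_tool(linear=[[0.131,0.083,0.092],[0.131,0.082,0.093],[0.131,0.083,0.092],[0.132,0.082,0.093],[0.131,0.082,0.092],[0.131,0.082,0.093],[0.132,0.082,0.092],[0.131,0.082,0.093]], spin=[0.001,0,0.001,0,0.001,0.001,0,0.001], hand=-0.02)

```text
time: 10.2
tool_pos: [507.7, 296.4, 149.3]
tcp_rot: [3.141, -0.0, 1.807]
contact_force: [-0.1, -0.1, 0.6]
grip_width: 45.1
finger_force: 0.0
```

Request:
servo_tool(linear=[[0.0,0.0,0.112],[0.0,0.0,0.113],[0.0,0.0,0.112],[0.0,0.0,0.113],[0.0,0.0,0.019],[0.0,0.0,0.018],[0.0,0.0,0.019],[0.0,0.0,0.019]], spin=[0,0,0,0,0,0,0,0])

```text
time: 11.2
tool_pos: [507.7, 295.4, 45.4]
tcp_rot: [3.14, -0.0, 1.807]
contact_force: [1.3, -0.1, 0.6]
grip_width: 44.8
finger_force: 0.0
```

No contact so far, so I'll continue down.

Request:
servo_tool(linear=[[0.0,0.0,0.014],[0.0,0.0,0.014],[0.0,0.0,0.014],[0.0,0.0,0.014],[0.0,0.0,0.014],[0,0,0],[0,0,0],[0,0,0]], spin=[0,0,0,0,0,0,0,0])

```text
time: 12.2
tool_pos: [507.5, 295.3, 31.1]
tcp_rot: [3.141, -0.0, 1.807]
contact_force: [-0.1, 0.2, -0.0]
grip_width: 45.0
finger_force: 0.0
```

Request:
servo_tool(linear=[[0.0,0.0,0.01],[0.0,0.0,0.01],[0,0,0],[0,0,0],[0,0,0],[0,0,0],[0,0,0],[0,0,0]], spin=[0,0,0,0,0,0,0,0])

```text
time: 13.2
tool_pos: [507.4, 295.3, 27.0]
tcp_rot: [3.141, -0.0, 1.807]
contact_force: [0.5, 0.4, -0.6]
grip_width: 44.9
finger_force: 0.0
```

Request:
servo_tool(linear=[[0,0,0],[0,0,0],[0,0,0],[0,0,0],[0,0,0],[0,0,0],[0,0,0],[0,0,0]], spin=[0,0,0,0,0,0,0,0], hand=-1)

```text
time: 14.2
tool_pos: [510.6, 296.0, 27.8]
tcp_rot: [3.134, -0.001, 1.807]
contact_force: [8.3, 1.3, -2.5]
grip_width: 15.4
finger_force: 29.8
```

Request:
servo_tool(linear=[[0,0,-0.02],[0,0,-0.04],[0,0,-0.06],[0,0,-0.1],[0,0,-0.15],[0,0,-0.2],[0,0,-0.2],[0,0,-0.1]], spin=[0,0,0,0,0,0,0,0])

```text
time: 15.2
tool_pos: [507.5, 295.4, 203.6]
tcp_rot: [3.139, -0.001, 1.807]
contact_force: [0.1, -1.1, -2.6]
grip_width: 15.4
finger_force: 29.8
```

```bash
cat > snap.py <<'E'
import cv2,sys,numpy as np
from plant import monitor,optics
from h import proj
o=monitor.get_obs();p=o["tool_pos"]; tag=sys.argv[1]; off=np.array(eval(sys.argv[2])) if len(sys.argv)>2 else np.zeros(3)
out=[]
for n in("top","side"):
    im=optics.capture(n)["frame"]; cv2.imwrite(f"pics/{n}_{tag}.png",im)
    x,y=proj(n,p+off)[0].astype(int); v0=min(max(0,y-60),280); u0=min(max(0,x-65),510)
    print(n,"offset",u0,v0)
    c=cv2.resize(im[v0:v0+120,u0:u0+130],None,fx=3,fy=3,interpolation=cv2.INTER_CUBIC); out.append(c)
cv2.imwrite(f"pics/s_{tag}.png",np.hstack(out)); print(p,o["grip_width"],o["contact_force"])
E
python3 snap.py a "[0,-50,0]"
```

```text
top offset 138 148
side offset 230 67
[507.46161935 295.42660524 203.61081657] 15.449115287172623 [ 0.1096621  -1.08988675 -2.5679691 ]
```

View pics/s_a.png

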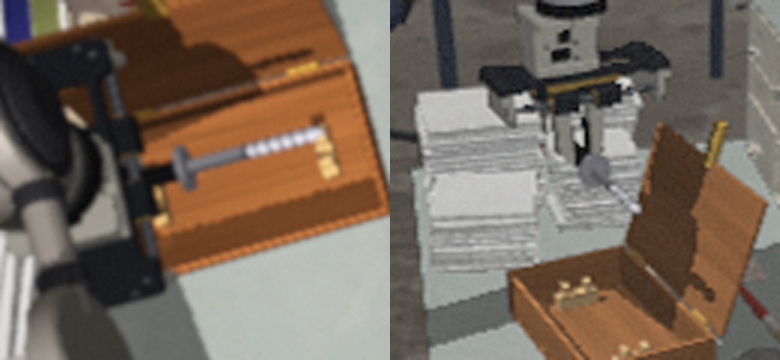

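The gauge is held clear of the case. Top view: collar (199.7,203.7), tip (245.3,191.3). Side view: collar (298.7,123), tip (312.7,137.3).

```bash
cat >> h.py <<'E'
def rod(top,side,x0):
    # top/side: [collar centre, tip]; x = origin xyz, heading, pitch-down ; collar centre at -3, tip at 110
    def f(x):
        d=np.array([np.cos(x[4])*np.cos(x[3]),np.cos(x[4])*np.sin(x[3]),-np.sin(x[4])]); P=np.array([x[:3]-3*d,x[:3]+110*d])
        return np.r_[(proj("top",P)-top).ravel(),(proj("side",P)-side).ravel()]
    r=least_squares(f,x0,x_scale=[10,10,10,.1,.1]); return r.x,r.fun
E
python3 - <<'E'
from h import *
x,f=rod([(199.7,203.7),(245.3,191.3)],[(298.7,123),(312.7,137.3)],[520,250,210,-1.33,0])
print(np.round(x,3),np.round(f,1)); p=np.array([507.46,295.43,203.6]); d=x[:3]-p
print("origin rel TCP",d, "along",np.hypot(d[0],d[1]))
E
```

```text
[ 5.19103e+02  2.49186e+02  2.13062e+02 -1.33600e+00  9.00000e-03] [-0.3 -0.3  0.4 -0.2 -0.5  0.2 -0.1 -0.1]
origin rel TCP [ 11.64328169 -46.24381236   9.46175092] along 47.68706522494837
```

```bash
python3 - <<'E'
from h import *
r=least_squares(lambda p:np.r_[(proj("top",p)-(394.7,199)).ravel(),(proj("side",p)-(332,232)).ravel()],[520,-226,140]); print(r.x,r.fun)
t=[(420,165.7),(477,151.7),(490.7,201.7),(434,216)]; q=[back("top",u,120)[:2] for u in t]
for a,b in((0,1),(3,2),(0,3),(1,2)): v=q[b]-q[a]; print(np.hypot(*v),np.degrees(np.arctan2(v[1],v[0])))
E
python3 plan.py -m "480 100 200 12.6 6" "480 -43.4 140 12.6 5" "480 -43.4 132 12.6 1"
```

```text
[ 521.55751151 -228.02486795  139.91019706] [ 0.04833157 -0.40902132 -0.3722765   0.04267486]
157.6767721837225 -77.74702641352226
155.4674106773192 -77.62761832304969
137.45626315737897 -167.34334508994206
137.13446525083341 -168.2656366541981
{"linear": [[-0.153, -0.061, 0.003], [-0.153, -0.06, 0.003], [-0.154, -0.06, 0.003], [-0.153, -0.06, 0.003], [-0.154, -0.059, 0.003], [-0.154, -0.059, 0.003], [-0.14, -0.031, 0.06], [-0.14, -0.032, 0.06]], "spin": [0.002, 0.001, 0.002, 0.002, 0.002, 0.001, 0.0, 0.0]}
{"linear": [[-0.14, -0.031, 0.06], [-0.14, -0.032, 0.06], [-0.139, -0.031, 0.06], [0.0, 0.0, 0.04], [0, 0, 0], [0, 0, 0], [0, 0, 0], [0, 0, 0]], "spin": [0.0, 0.0, 0.0, 0.0, 0, 0, 0, 0]}
```

Request:
servo_tool(linear=[[-0.153,-0.061,0.003],[-0.153,-0.06,0.003],[-0.154,-0.06,0.003],[-0.153,-0.06,0.003],[-0.154,-0.059,0.003],[-0.154,-0.059,0.003],[-0.14,-0.031,0.06],[-0.14,-0.032,0.06]], spin=[0.002,0.001,0.002,0.002,0.002,0.001,0,0])

```text
time: 16.3
tool_pos: [478.2, 41.3, 172.0]
tcp_rot: [-3.14, -0.001, 1.791]
contact_force: [0.7, 0.1, -2.1]
grip_width: 16.4
finger_force: 29.8
```

Request:
servo_tool(linear=[[-0.14,-0.031,0.06],[-0.14,-0.032,0.06],[-0.139,-0.031,0.06],[0.0,0.0,0.04],[0,0,0],[0,0,0],[0,0,0],[0,0,0]], spin=[0,0,0,0,0,0,0,0])

```text
time: 17.3
tool_pos: [479.4, -43.3, 129.6]
tcp_rot: [3.141, 0.0, 1.792]
contact_force: [-0.1, 0.3, -1.9]
grip_width: 15.6
finger_force: 29.8
```

```bash
python3 snap.py b "[30,-130,0]"
```

```text
top offset 308 144
side offset 257 162
[479.42544138 -43.3453384  129.62860861] 15.564690186837241 [-0.12085758  0.32278706 -1.87182879]
```

View pics/s_b.png

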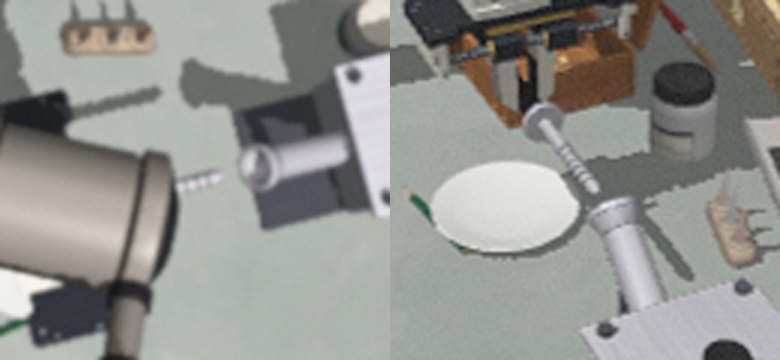

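The wrist hides the collar in the top view. Top view: tip (382,203), mouth (394.7,199.3). Side view: tip (326,225.7), collar (308,202.7), mouth (331,232.7).

```bash
python3 - <<'E'
from h import *
tri=lambda a,b:least_squares(lambda p:np.r_[(proj("top",p)-a).ravel(),(proj("side",p)-b).ravel()],[520,-200,140]).x
T=tri((382,203),(326,225.7));M=tri((394.7,199.3),(331.3,232.5)); print("tip",T,"mouth",M)
h=np.array([-np.sin(.216),np.cos(.216)]); l=np.array([np.cos(.216),np.sin(.216)]); d=(T-M)[:2]; print("out",d@h,"lat",d@l,"dz",T[2]-M[2])
p=np.array([479.43,-43.35,129.63]); d=(T-p); print("tip rel tcp: along",-(d[:2]@h),"lat",d[:2]@l,"z",d[2])
x=least_squares(lambda t:(proj("side",T+113*np.array([h[0]*np.cos(t[0]),h[1]*np.cos(t[0]),np.sin(t[0])]))-(308,202.7)).ravel(),[0.]);print("pitch",x.x,x.fun)
E
```

```text
tip [ 513.16551909 -195.5823484   135.94621414] mouth [ 520.3155433  -228.13169945  138.77784053]
out 33.32541131864423 lat -0.007759134403261925 dz -2.831626382354841
tip rel tcp: along 155.92519952745312 lat 0.3245007495083314 z 6.316214144436515
pitch [-0.01378755] [-0.29447198  0.01083346]
```

```bash
cat > ins.py <<'E'
# waypoints "To Tz theta_deg n" of tip in tube plane -> plan.py waypoints; base: tip (33.3,-2.8,0) <-> TCP B
import sys,subprocess,numpy as np
B=np.array([479.43,-43.35,129.63]);h=np.array([-np.sin(.216),np.cos(.216)]);L=156
a=sys.argv[1:]; opt=[]
if a[0]=="-m": opt=["-m"]; a=a[1:]
prev=np.array(eval(a[0]),float); w=[]
for s in a[1:]:
    *t,n=map(float,s.split()); t=np.array(t); n=int(n)
    for k in range(1,n+1):
        q=prev+(t-prev)*k/n; th=np.radians(q[2])
        o=q[0]-33.3+L*(np.cos(th)-1); z=q[1]+2.8+L*np.sin(th); p=B+np.r_[o*h,z]
        w.append(f"{p[0]} {p[1]} {p[2]} 12.5 1")
    prev=t
print(subprocess.run(["python3","plan.py",*opt,*w],capture_output=True,text=True).stdout)
E
python3 ins.py -m "[33.3,-2.8,0]" "-14 -1 0 5" "-18 -12.6 36 11"
```

```text
{"linear": [[-0.047, 0.0, -0.002], [-0.047, 0.0, -0.002], [-0.047, 0.0, -0.002], [-0.048, 0.0, -0.002], [-0.047, 0.0, -0.002], [-0.003, 0.0, -0.039], [-0.006, 0.0, -0.039], [-0.008, 0.0, -0.039]], "spin": [0.002, 0.0, 0.0, 0.0, 0.0, 0.0, 0.0, 0.0]}
{"linear": [[-0.01, 0.0, -0.038], [-0.014, 0.0, -0.038], [-0.015, 0.0, -0.037], [-0.018, 0.0, -0.036], [-0.02, 0.0, -0.036], [-0.023, 0.0, -0.034], [-0.025, 0.0, -0.033], [-0.027, 0.0, -0.031]], "spin": [0.0, 0.0, 0.0, 0.0, 0.0, 0.0, 0.0, 0.0]}
```

Request:
servo_tool(linear=[[-0.047,0.0,-0.002],[-0.047,0.0,-0.002],[-0.047,0.0,-0.002],[-0.048,0.0,-0.002],[-0.047,0.0,-0.002],[-0.003,0.0,-0.039],[-0.006,0.0,-0.039],[-0.008,0.0,-0.039]], spin=[0.002,0,0,0,0,0,0,0])

```text
time: 18.4
tool_pos: [490.0, -92.6, 155.3]
tcp_rot: [-3.142, -0.001, 1.788]
contact_force: [-0.0, 1.6, -3.1]
grip_width: 15.6
finger_force: 30.0
```

Request:
servo_tool(linear=[[-0.01,0.0,-0.038],[-0.014,0.0,-0.038],[-0.015,0.0,-0.037],[-0.018,0.0,-0.036],[-0.02,0.0,-0.036],[-0.023,0.0,-0.034],[-0.025,0.0,-0.033],[-0.027,0.0,-0.031]], spin=[0,0,0,0,0,0,0,0])

```text
time: 19.4
tool_pos: [496.9, -123.3, 211.8]
tcp_rot: [3.141, 0.0, 1.788]
contact_force: [-0.4, 3.0, -2.3]
grip_width: 15.5
finger_force: 30.0
```

```bash
python3 snap.py c "[15,-70,0]"; python3 ins.py "[-18,-12.6,36]" "-49 -34.4 35 4" "-73.7 -51.6 35 4" "-92.6 -64.8 35 6"
```

```text
top offset 321 140
side offset 259 138
[ 496.86743258 -123.27867472  211.75273158] 15.469938890250118 [-0.38968032  2.9885839  -2.28934391]
{"linear": [[-0.037, 0.0, 0.03], [-0.036, 0.0, 0.03], [-0.037, 0.0, 0.03], [-0.037, -0.001, 0.03], [-0.031, 0.0, 0.021], [-0.031, 0.0, 0.022], [-0.031, 0.0, 0.021], [-0.03, 0.0, 0.022]], "spin": [0.0, 0.0, 0.0, 0.0, 0.0, 0.0, 0.0, 0.0]}
{"linear": [[-0.016, 0.0, 0.011], [-0.016, 0.0, 0.011], [-0.016, 0.0, 0.011], [-0.015, 0.0, 0.011], [-0.016, 0.0, 0.011], [-0.016, 0.0, 0.011], [0, 0, 0], [0, 0, 0]], "spin": [0.0, 0.0, 0.0, 0.0, 0.0, 0.0, 0, 0]}
```

View pics/s_c.png

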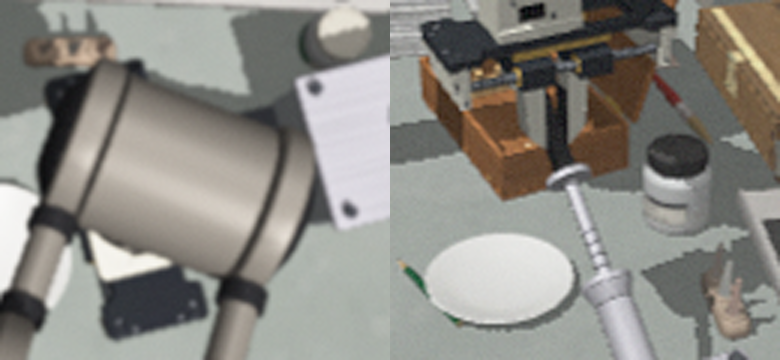

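The rod is tilted in line with the tube and its tip is in the funnel: side-view collar at about (318,196), mouth at about (331,233). Now I'll push it in.

Request:
servo_tool(linear=[[-0.037,0.0,0.03],[-0.036,0.0,0.03],[-0.037,0.0,0.03],[-0.037,0.0,0.03],[-0.031,0.0,0.021],[-0.031,0.0,0.022],[-0.031,0.0,0.021],[-0.03,0.0,0.022]], spin=[0,0,0,0,0,0,0,0])

```text
time: 20.5
tool_pos: [508.5, -175.9, 169.9]
tcp_rot: [3.141, 0.0, 1.788]
contact_force: [-0.6, 0.3, -1.9]
grip_width: 15.8
finger_force: 30.0
```

Request:
servo_tool(linear=[[-0.016,0.0,0.011],[-0.016,0.0,0.011],[-0.016,0.0,0.011],[-0.015,0.0,0.011],[-0.016,0.0,0.011],[-0.016,0.0,0.011],[-0.008,0,0.006],[-0.008,0,0.006]], spin=[0,0,0,0,0,0,0,0])

```text
time: 21.5
tool_pos: [512.4, -192.7, 158.4]
tcp_rot: [3.14, -0.006, 1.789]
contact_force: [-11.6, 20.8, 32.6]
grip_width: 15.2
finger_force: 30.0
```

```bash
python3 - <<'E'
import numpy as np,re
from plant import monitor
p=monitor.get_obs()["tool_pos"]; L=152; th=np.radians(35); h=np.array([-np.sin(.216),np.cos(.216)])
o=-90.1-33.3+L*(np.cos(th)-1); z=-63.1+2.8+L*np.sin(th); B=p-np.r_[o*h,z]; print(B)
s=open("ins.py").read(); s=re.sub(r"B=np.array\(\[.*?\]\)",f"B=np.array({np.round(B,2).tolist()})",s).replace("L=156","L=152"); open("ins.py","w").write(s)
E
python3 ins.py -m "[-90.1,-63.1,35]" "-18 -12.6 35 8" "-12 -7 0 11" "-12 -7 0 1" "40 -5 0 4"
```

```text
[480.05478459 -45.32222082 131.47234737]
{"linear": [[0.045, 0.0, -0.032], [0.045, 0.0, -0.031], [0.045, 0.0, -0.032], [0.045, 0.0, -0.031], [0.045, 0.0, -0.032], [0.045, 0.001, -0.031], [0.045, 0.0, -0.032], [0.046, 0.0, -0.031]], "spin": [0.0, 0.0, 0.0, 0.0, 0.0, 0.0, 0.0, 0.0]}
{"linear": [[0.025, 0.0, 0.032], [0.024, 0.0, 0.034], [0.022, 0.0, 0.035], [0.02, 0.0, 0.036], [0.018, 0.0, 0.037], [0.015, 0.0, 0.038], [0.013, 0.0, 0.038], [0.011, 0.0, 0.039]], "spin": [0.0, 0.0, 0.0, 0.0, 0.0, 0.0, 0.0, 0.0]}
{"linear": [[0.009, 0.0, 0.039], [0.006, 0.0, 0.04], [0.004, 0.0, 0.039], [0.0, 0.0, 0.0], [0.065, 0.0, -0.002], [0.065, 0.0, -0.003], [0.065, 0.001, -0.002], [0.065, 0.0, -0.003]], "spin": [0.0, 0.0, 0.0, 0.0, 0.0, 0.0, 0.0, 0.0]}
```

Request:
servo_tool(linear=[[0.07,0.0,-0.052],[0.045,0.0,-0.031],[0.045,0.0,-0.032],[0.045,0.0,-0.031],[0.045,0.0,-0.032],[0.045,0.0,-0.031],[0.045,0.0,-0.032],[0.046,0.0,-0.031]], spin=[0,0,0,0,0,0,0,0])

```text
time: 22.5
tool_pos: [496.4, -121.2, 209.3]
tcp_rot: [3.141, -0.0, 1.788]
contact_force: [0.3, -0.1, -1.7]
grip_width: 16.0
finger_force: 30.0
```

Request:
servo_tool(linear=[[0.025,0.0,0.032],[0.024,0.0,0.034],[0.022,0.0,0.035],[0.02,0.0,0.036],[0.018,0.0,0.037],[0.015,0.0,0.038],[0.013,0.0,0.038],[0.011,0.0,0.039]], spin=[0,0,0,0,0,0,0,0])

```text
time: 23.5
tool_pos: [490.1, -92.8, 150.6]
tcp_rot: [-3.142, -0.0, 1.788]
contact_force: [0.3, 1.5, 0.3]
grip_width: 15.3
finger_force: 30.0
```

```bash
python3 - <<'E'
from plant import monitor
import numpy as np; print(monitor.get_obs()["tool_pos"],np.loadtxt("cmd.txt"))
E
sed 's/^print/pass;print/' ins.py >/dev/null; cp cmd.txt c.bak; python3 ins.py -m "[-14,-8.9,9.55]" "-12 -7 0 3"; cp c.bak cmd.txt
```

```text
[490.09281614 -92.8089278  150.56309466] [478.66793736 -38.75524672 129.35596569  12.5020982 ]
{"linear": [[0.005, 0.002, 0.039], [0.007, 0.0, 0.038], [0.004, 0.0, 0.039], [0, 0, 0], [0, 0, 0], [0, 0, 0], [0, 0, 0], [0, 0, 0]], "spin": [-0.001, 0.0, 0.0, 0, 0, 0, 0, 0]}
```

Pivoting back as planned, with contact force around 2 N. Next I'll finish levelling and draw the rod out.

Request:
servo_tool(linear=[[0.007,0.0,0.039],[0.006,0.0,0.039],[0.004,0.0,0.039],[0,0,0],[0.065,0.0,-0.002],[0.065,0.0,-0.003],[0.065,0,-0.002],[0.065,0.0,-0.003]], spin=[0,0,0,0,0,0,0,0])

```text
time: 24.5
tool_pos: [477.9, -37.7, 129.8]
tcp_rot: [3.142, -0.0, 1.788]
contact_force: [-0.4, -0.2, -2.2]
grip_width: 15.7
finger_force: 30.0
```

```bash
python3 snap.py d "[30,-110,0]"
```

```text
top offset 298 144
side offset 254 156
[477.86267796 -37.66633502 129.80382332] 15.673260269012879 [-0.38802046 -0.19735772 -2.246127  ]
```

View pics/s_d.png

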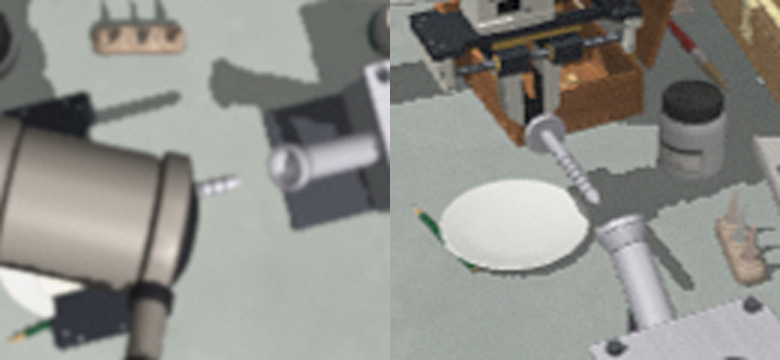

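The rod is out of the tube. Top view: tip (378,204.7). Side view: tip (323,223.3), collar (305.7,200.3).

```bash
python3 - <<'E'
from h import *
T=least_squares(lambda p:np.r_[(proj("top",p)-(378,204.7)).ravel(),(proj("side",p)-(323,223.3)).ravel()],[520,-200,140]).x
h=np.array([-np.sin(.216),np.cos(.216)]); l=np.array([np.cos(.216),np.sin(.216)])
x=least_squares(lambda t:(proj("side",T+113*np.array([h[0]*np.cos(t[0]),h[1]*np.cos(t[0]),np.sin(t[0])]))-(305.7,200.3)).ravel(),[0.]);print(T,"pitch deg",np.degrees(x.x),x.fun)
d=T-np.array([477.86,-37.67,129.8]);print(-(d[:2]@h),d[:2]@l,d[2])
# saucer now, side/top rim fits
for n,uv in(("top",None),("side",None)):
    im=cv2.imread(f"pics/{n}_d.png"); hh=cv2.cvtColor(im,cv2.COLOR_BGR2HSV)
for z in(8,13): print(z,back("side",((514-390)/3+254,225/3+156),z), back("top",(320,225.5),z))
E
```

```text
[ 508.45462885 -184.90315479  136.22947327] pitch deg [-0.29080436] [-0.46155609  0.01685181]
150.3690052913287 -1.6719545745770716 6.429473273939237
8 [458.74654782 -33.22992498   8.        ] [458.2324458  -34.34786984   8.        ]
13 [457.98493737 -39.79838747  13.        ] [458.22286467 -34.30915842  13.        ]
```

Level to within 1°. Next I'll move the tip over the saucer at (458,-35) and up to 150 mm.

```bash
python3 plan.py -m "477.9 -37.7 144.6 12.5 2" "433 95 144.6 12.5 9" "427.9 112.2 144.6 12.5 3"
```

```text
{"linear": [[-0.001, 0.0, -0.037], [-0.001, 0.0, -0.037], [0.077, -0.008, 0.0], [0.078, -0.009, 0.0], [0.077, -0.008, 0.0], [0.077, -0.008, 0.0], [0.078, -0.008, 0.0], [0.077, -0.009, 0.0]], "spin": [0.0, 0.0, 0.0, 0.0, 0.0, 0.0, 0.0, 0.0]}
{"linear": [[0.078, -0.008, 0.0], [0.077, -0.008, 0.0], [0.077, -0.009, 0.0], [0.03, -0.002, 0.0], [0.03, -0.002, 0.0], [0.03, -0.002, 0.0], [0, 0, 0], [0, 0, 0]], "spin": [0.0, 0.0, 0.0, 0.0, 0.0, 0.0, 0, 0]}
```

Request:
servo_tool(linear=[[0,0.0,-0.037],[0,0.0,-0.037],[0.077,-0.008,0.0],[0.078,-0.009,0.0],[0.077,-0.008,0.0],[0.077,-0.008,0.0],[0.078,-0.008,0.0],[0.077,-0.009,0.0]], spin=[0,0,0,0,0,0,0,0])

```text
time: 25.6
tool_pos: [448.1, 50.7, 144.5]
tcp_rot: [3.142, -0.0, 1.788]
contact_force: [0.3, -0.6, -1.8]
grip_width: 15.7
finger_force: 30.0
```

Request:
servo_tool(linear=[[0.078,-0.008,0.0],[0.077,-0.008,0.0],[0.077,-0.009,0.0],[0.03,-0.002,0.0],[0.03,-0.002,0.0],[0.03,-0.002,0.0],[0,0,0],[0,0,0]], spin=[0,0,0,0,0,0,0,0])

```text
time: 26.6
tool_pos: [428.6, 111.0, 144.5]
tcp_rot: [3.141, 0.0, 1.788]
contact_force: [-0.4, -0.4, -2.4]
grip_width: 15.6
finger_force: 30.0
```

Request:
servo_tool(linear=[[0,0,0],[0,0,0],[0,0,0],[0,0,0],[0,0,0],[0,0,0],[0,0,0],[0,0,0]], spin=[0,0,0,0,0,0,0,0])

```text
time: 27.6
tool_pos: [428.5, 111.2, 144.5]
tcp_rot: [3.142, -0.0, 1.788]
contact_force: [-0.5, -0.1, -1.8]
grip_width: 15.7
finger_force: 30.0
```

```bash
python3 snap.py e "[25,-100,-40]"
```

```text
top offset 238 167
side offset 224 134
[428.49260654 111.17035105 144.52536332] 15.743320824211967 [-0.54802769 -0.09696776 -1.84337663]
```

View pics/s_e.png

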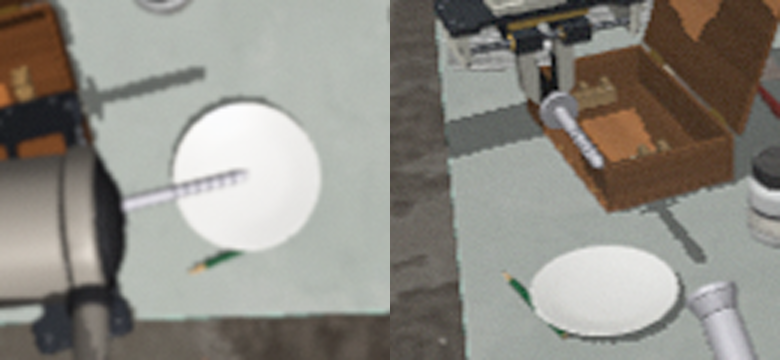

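The tip sits over the saucer (top view (319,225)), the rod is level, the lid is open and the bystanders are where they were. I'll hand the job in.

```bash
python3 -c "
from plant import workorder
print(workorder.close_job())"
```

```text
the job is handed in; nothing more can be done
None
```

I've handed the job in at 27.6 s of the 61 s allowed. The lid is open on its stop. The gauge was pushed in until it stopped (about 40 N) at the collar's depth, then drawn out. It is now held still, level to about 1°, with its tip over the saucer about 15 cm up; collar contact was judged from force and depth, not from a picture.

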